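# Dock a fruit dish in its twist-lock stand

### The arm

A 7-joint arm with a two-finger parallel gripper is mounted at the origin on a cart in front of the work surface, level with it; the furniture and walls round the work are solid. World frame = base frame: x ahead of the robot, y to its left, z up, the work surface at z = 0. Lengths are in m, angles in rad, forces in N, time in s.
With the tool pointing down it reaches from about 0.4 to 0.85 m from the base axis. Payload 4.5 kg.
Tool frame: the origin (TCP) lies between the finger pads; the fingertips stand r.tip_reach ahead of it and the grasp point (between the pads) lies 11 mm behind it (r.tip_reach is the distance from the TCP to the fingertips, in m); z points along the fingers, y is the line along which they close (so a half turn about z gives the same grasp; the last joint's range is limited). The gripper opens to 88 mm and grips with 3 to 60 N. Pads are 18 mm wide; open, the fingers measure 123 mm over their backs; the gripper's body (75 mm by 187 mm) begins 45 mm behind the grasp point.
Start: joints at [1.138, 0.689, -0.195, 1.565, 0.157, 0.902, -0.215], TCP at [0.281, -0.558, 0.247] pointing down, gripper open.
Joint ranges: [-3.01, 3.01], [-0.46, 2.08], [-1.47, 1.51], [0.13, 2.56], [-1, 4.14], [0.04, 2.09], [-2.66, 2.66]. Speed limits (rad/s): [2.57, 2.57, 3.14, 3.14, 3.14, 3.14, 3.14].

### API

Orientations are given as a unit quaternion [x, y, z, w].
In Python, from plant import r, vision, workorder gives the robot as it stands.
- The arm moves only by the tool drive_tool, never from a script. Its argument "targets" is a list of rows, each an object of numbers: "tx", "ty", "tz": the shift along the world's x, y, z in units of 0.03 m (1.0 is 0.03 m); "wx", "wy", "wz": the turn, a rotation vector about the world's x, y, z in units of 60 degrees (1.0 is 60 degrees); "claw": the opening, from -1 (shut) to 1 (fully open). A call has exactly 8 rows; each row shifts and turns the commanded pose from where the row before left it; what a row does not reach is not made up. A row lasts 1/10 s, in which the tool goes at most 50 mm and 8.59 degrees, less where a joint would pass 70% of its speed; a pose out of reach is approached as far as the arm can. A call with a number of a shift or a turn outside -1 to 1 is refused whole. A call with a gripper value outside its range is refused whole. The fingers move at their own pace and stop on an object; "force" is the grip in N (left out, the last holds). Time passes only in rows, so rows that do not move let the fingers close, or fill a call up. It gives the time, the measured TCP pose, the force, the opening and the grip force at its end, in the units of the state.
- r.get_state(): the state, without advancing time (a new reading comes with each control period).
- vision.snapshot(name): name is "side" or "top" or "wrist"; returns a dict with "image" (400x640x3 uint8, blue, green, red), "range_z" (400x640 float32, m along the optical axis (not along the pixel's ray), 0 where there is no reading), "K" (3x3 intrinsics, pixels), "cam_to_world" (4x4, takes a point from camera to world coordinates). Camera axes: x right, y up, looking along -z (the intrinsics and any distortion apply to the point x, -y, -z); pixel columns grow to the right and rows downward; lengths in m; the calibration is good to about 2 mm. A picture is of the moment at which its call begins.
- workorder.finish_job(): hands the job in; it is judged then, once.
The state is a dict: "clock": time; "q": joint angles; "qd": joint speeds; "joint_torque": joint torques, N m; "tool_pos": TCP position; "eef_rot": TCP orientation; "contact_force": force on the tool from outside, world axes, zero at the start; "moment": the same for the moment, N m; "opening": opening from 0.0 (shut) to 1.0 (fully open); "finger_force": force on a finger pad.
Only numpy, scipy, OpenCV 4.12 (cv2) and the standard library are available. Lean on these libraries where they do the work, as an engineer would, in place of code of your own. Each camera call takes 0.05 s, during which the arm holds its last target. There are 200 camera calls.

### The job

Pick up the fruit dish by its arched handle, slide it through the open mouth of the twist-lock stand until it is fully home with the arch pointing straight along the channel, then turn it a quarter turn, either way, so that its two foot lugs lock under the side lips. Keep the dish level throughout with the clementine resting in the middle of the bowl, leave the cup, the honey jar and the lemon alone, and finish with the dish still, without letting go: the gripper is still holding the handle at the end.

Things in the scene. Friction and masses are not known exactly. Their poses are not given: they have to be found in the camera images.
- dish: white fruit dish, loose, 0.35 kg; origin at the centre of its underside, z up. Steel foot 6 mm thick: 110 mm long along its x (two lugs, within 55 mm of the axis), 70 mm wide along y; stem 38 mm across from 6 to 26 mm up; round bowl above, rim 128 mm across, 52 mm up. Steel arch handle along x over it, 129 mm wide, top 121 mm up. Lugs and arch lie on one line; a half turn changes nothing
- dish_grip (a point): centre of the dark wooden grip on top of the arch, 112 mm above the dish's underside, on the dish's axis; 56 mm long along the dish's x, 14 mm thick along y (pinch it so, from above), 18 mm high, flat sides. Axes as the dish's
- dish_bowl (a point): centre of the bowl's inner floor, 30 mm above the dish's underside; flat over about 30 mm across, then sloping up at about 20 and farther out 35 degrees
- clementine_center (a point): centre of a loose orange clementine, a ball 40 mm across, 40 g, that lies in the bowl, under the arch; it rolls if the dish is jerked or tipped. Its top is about 70 mm above the dish's underside
- stand: twist-lock stand, fixed: wooden base 165 x 164 mm, steel walls; origin at the underside below its seat, on the worktop, z up. Its +x is the slide direction, from the open mouth to the back stop. Two flat steel lips cover the sides, 16 to 22 mm above the channel floor, leaving a slot 56 mm wide for the stem: the foot must slide in beneath the lips, with the bowl above them
- stand_seat (a point): centre of the seat on the channel floor (12 mm above the worktop), where the dish's axis must be; axes as the stand's. Round it under the lips is a pocket, walls and back stop 60 mm from the seat, in which the dish can turn. A dish underside carried 0 to 10 mm above the channel floor clears the lips (3 mm is good)
- stand_mouth (a point): middle of the open mouth on the channel floor, 75 mm from the seat along the stand's -x; axes as the stand's. From here for 29 mm the channel is 80 mm wide between gate blocks, so the foot passes only with its lugs along the stand's x, and once turned across it is locked in
- cup: white teacup with a handle, 91 x 122 x 72 mm, origin at its underside; leave alone
- honey: honey jar with a red lid, 58 mm across, 68 mm high, origin at its underside; leave alone
- lemon: yellow lemon, 83 x 58 x 58 mm, origin at its underside; leave alone
Things that resemble listed ones, but are neither listed nor needed, are in the scene too. Of the things that look like the dish, the larger one is meant.

How it is judged:
By the outcome, as a careful person would: the job done as asked, in the order asked, and still so for the second after the job is handed in, while the arm keeps its last pose, push and grip.
It also fails if it takes over 58 s, if anything falls off the work surface, if the arm or the gripper's body presses on something with over 40 N, if the wrist force passes 120 N, or if a joint passes its speed limit or range.

## Working session

There is one attempt and no reset: what is moved stays moved. The work goes in short steps, Python scripts to look and compute and a tool call to move; the robot and the scene stay as the last step left them, time stands still between calls to the robot, and variables do not carry over. Pictures are saved under pics/ and viewed, at most 12 in all, crops included, and the job is handed in when it is done.

Besides the shell and the picture viewer there is one more tool, called after ">>>" as name(argument=value, ...), one argument or row to a line, values as JSON. drive_tool: Moves the arm, as the interface text tells. Its arguments: {"type":"object","properties":{"targets":{"type":"array","items":{"type":"object","properties":{"tx":{"type":"number"},"ty":{"type":"number"},"tz":{"type":"number"},"wx":{"type":"number"},"wy":{"type":"number"},"wz":{"type":"number"},"claw":{"type":"number"}}}},"force":{"type":"number"}},"required":["targets"]}

```bash
mkdir -p pics
python3 - <<'E'
from plant import r,vision
import cv2,numpy as np
s=r.get_state();print(s['clock'],s['tool_pos'],s['eef_rot'],s['opening'],r.tip_reach)
for n in ['side','top']:
    d=vision.snapshot(n);cv2.imwrite(f'pics/{n}0.png',d['image']);np.savez(f'{n}0.npz',**d)
    print(n,d['K'].tolist(),d['cam_to_world'].round(3).tolist())
E
```

```text
0.0 [ 0.28093497 -0.55760168  0.24588618] [ 9.72879785e-01  2.31309431e-01 -2.82374368e-04 -8.89673137e-04] 1.0031241729633578 0.008
side [[456.6813786648828, 0.0, 323.30508597481764], [0.0, 456.6813786648828, 193.06923091697936], [0.0, 0.0, 1.0]] [[-0.868, 0.193, -0.458, -0.038], [-0.496, -0.363, 0.789, 1.061], [-0.014, 0.912, 0.41, 0.641], [0.0, 0.0, 0.0, 1.0]]
top [[500.81694113821715, 0.0, 316.45942664226794], [0.0, 500.81694113821715, 205.38347092757974], [0.0, 0.0, 1.0]] [[0.157, 0.79, -0.592, -0.443], [-0.988, 0.133, -0.084, -0.145], [0.013, 0.598, 0.801, 1.458], [0.0, 0.0, 0.0, 1.0]]
```

View pics/top0.png

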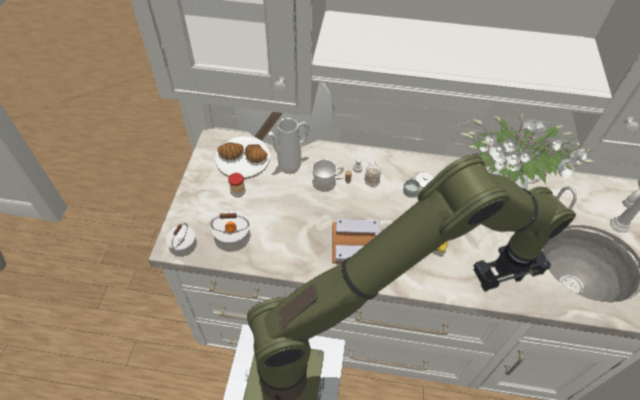

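View pics/side0.png

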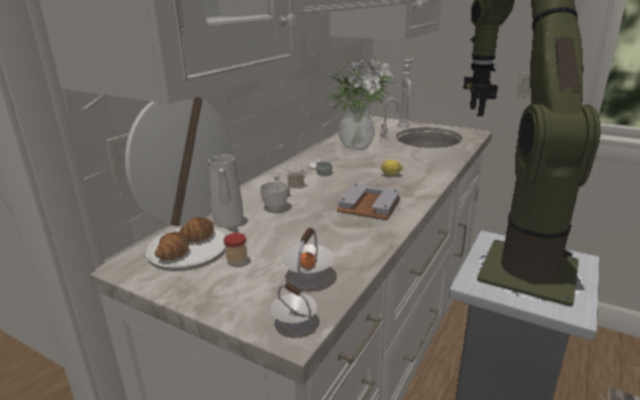

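The top view shows the dish with the clementine at (230,230) and its grip at (228,215). The small look-alike is at (181,238), and the stand is at (357,240), partly behind the arm. In the side view the dish is at (308,262), its grip at (307,238), and the stand at (370,200).

```bash
cat > h.py <<'E'
import numpy as np,cv2
def load(n): return dict(np.load(n+'.npz'))
def ray(d,u,v):
    K,T=d['K'],d['cam_to_world']
    c=np.array([(u-K[0,2])/K[0,0],-(v-K[1,2])/K[1,1],-1.])
    return T[:3,3],T[:3,:3]@c
def onz(d,u,v,z):
    o,w=ray(d,u,v);return o+w*(z-o[2])/w[2]
def dep(d,u,v):
    o,w=ray(d,u,v);return o+w*d['range_z'][int(round(v)),int(round(u))]
def proj(d,p):
    T=d['cam_to_world'];c=T[:3,:3].T@(np.asarray(p)-T[:3,3]);K=d['K']
    return np.array([K[0,0]*c[0]/-c[2]+K[0,2],-K[1,1]*c[1]/-c[2]+K[1,2]])
def cloud(d):
    K,T=d['K'],d['cam_to_world'];z=d['range_z'];v,u=np.mgrid[:400,:640]
    c=np.stack([(u-K[0,2])/K[0,0]*z,-(v-K[1,2])/K[1,1]*z,-z],-1)
    P=c@T[:3,:3].T+T[:3,3];P[z==0]=np.nan;return P
def tri(a,pa,b,pb):
    o1,w1=ray(a,*pa);o2,w2=ray(b,*pb)
    t=np.linalg.lstsq(np.stack([w1,-w2],1),o2-o1,rcond=None)[0]
    p,q=o1+w1*t[0],o2+w2*t[1];return (p+q)/2,np.linalg.norm(p-q)
E
python3 - <<'E'
from h import *
S,T=load('side0'),load('top0')
f=lambda d,x,y,w,h:cv2.resize(d['image'][y:y+h,x:x+w],(400,300),interpolation=cv2.INTER_CUBIC)
cv2.imwrite('pics/c1.png',np.vstack([np.hstack([f(T,160,190,100,75),f(T,310,200,100,75)]),np.hstack([f(S,260,220,100,75),f(S,325,165,100,75)])]))
for n,d,(x,y,w,h) in [('top',T,(208,200,45,25)),('side',S,(285,225,45,30))]:
    i=d['image'][y:y+h,x:x+w].astype(int);b,g,rr=i[...,0],i[...,1],i[...,2]
    m=((rr<110)&(rr-b>12)).astype(np.uint8)
    nn,l,st,c=cv2.connectedComponentsWithStats(m)
    for k in range(1,nn):
        if st[k,4]>8:
            v,u=np.where(l==k);P=cloud(d)[y:y+h,x:x+w][l==k]
            print(n,st[k],c[k]+[x,y],np.nanmedian(P,0))
P=cloud(T)
print('dep T',P[241,300:420:5,:].round(3).tolist()[:0])
for d,n in((S,'side'),(T,'top')):
    i=d['image'].astype(int);m=(i[...,2]-i[...,0]>120)&(i[...,2]>150)&(i[...,1]<130)
    P=cloud(d)[m];ok=(P[:,2]>.01)&(P[:,2]<.1)
    v,u=np.where(m);nn,l,st,c=cv2.connectedComponentsWithStats(m.astype(np.uint8));print(n,[(c[k].round(1).tolist(),st[k,4],np.nanmedian(cloud(d)[l==k],0).round(3).tolist()) for k in range(1,nn) if st[k,4]>15])
E
```

```text
top [12 15 16  3 40] [228.05 216.15] [0.45798469 0.2731705  0.11567676]
side [16  3 12 15 93] [307.03225806 234.4516129 ] [0.46001687 0.28012865 0.12056125]
dep T []
side []
top [([235.5, 178.2], np.int32(68), [0.659, 0.308, 0.066]), ([229.7, 226.5], np.int32(45), [0.453, 0.275, 0.059])]
```

View pics/c1.png

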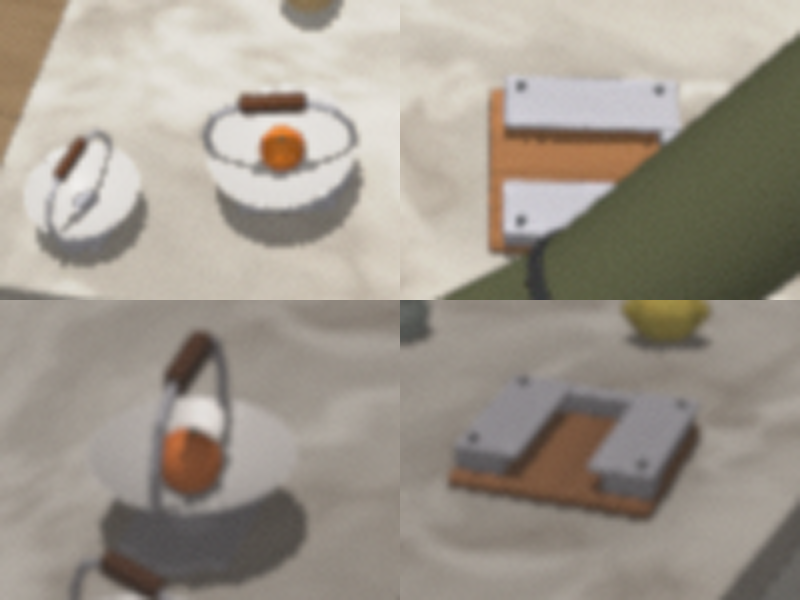

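The crops show the grip running along about world y, from top (220,216) to (236,215). The stand's mouth faces left (+y) and its back stop faces right. The four lip screws are visible in the side view, and three of them in the top view.

Run:
```python
from h import *
S,T=load('side0'),load('top0')
for p in [(355.75,185.25),(343.25,199.5),(396.25,191),(385.5,206)]: print('S',onz(S,*p,.034).round(4))
for p in [(340.25,221.75),(374.75,222.5),(340.25,255)]: print('T',onz(T,*p,.034).round(4))
print('grip',onz(T,220,216.2,.116).round(4),onz(T,236.3,215.2,.116).round(4), tri(T,(228.05,215.7),S,(307.03,234.45)))
# side grip ends
print(onz(S,302.5,243,.112),onz(S,312,227,.112))
# clementine
print(dep(T,230,226),onz(T,230.4,227,.05))
# lip surfaces by depth
for d in(S,T):
    P=cloud(d);m=(P[...,2]>.028)&(P[...,2]<.041)&(abs(P[...,1]+.04)<.13)&(abs(P[...,0]-.47)<.12)
    i=d['image'].astype(int);m&=(i.max(-1)-i.min(-1)<40)
    nn,l,st,c=cv2.connectedComponentsWithStats(m.astype(np.uint8),connectivity=4)
    for k in range(1,nn):
        if st[k,4]>60:
            Q=P[l==k];print(st[k],np.nanmedian(Q,0).round(4),cv2.minAreaRect((Q[:,:2]*1000).astype(np.float32)))
```

```text
S [ 0.5744 -0.2111  0.034 ]
S [ 0.5593 -0.0912  0.034 ]
S [ 0.4375 -0.2301  0.034 ]
S [ 0.4249 -0.1101  0.034 ]
T [ 0.5539 -0.0886  0.034 ]
T [ 0.5706 -0.2071  0.034 ]
T [ 0.421  -0.1058  0.034 ]
grip [0.453  0.3005 0.116 ] [0.4658 0.2489 0.116 ] (array([0.46202636, 0.27582079, 0.11549237]), np.float64(0.003907051630797198))
[0.45640356 0.30761957 0.112     ] [0.4766341  0.23220051 0.112     ]
[0.45668264 0.27498433 0.05999163] [0.45934963 0.27558845 0.05      ]
[339 189  25  16 237] [ 0.546  -0.1159  0.0345] ((548.6998291015625, -122.21406555175781), (54.717254638671875, 102.70467376708984), 7.390630722045898)
[372 196  23  16 226] [ 0.4383 -0.1223  0.0344] ((439.63409423828125, -128.5384063720703), (52.02391815185547, 87.97563171386719), 6.848738193511963)
[336 219  29  14 318] [ 0.5452 -0.1219  0.0328] ((546.0955810546875, -123.82066345214844), (57.0076904296875, 97.35580444335938), 7.6147847175598145)
[336 245  25  15 252] [ 0.44   -0.1201  0.0331] ((438.9909973144531, -129.9519500732422), (54.810543060302734, 80.908935546875), 7.568156719207764)
```

>>> drive_tool(
  targets=[
    {"tx": 0.42,"ty": 0.9,"wz": 0.05},
    {"tx": 0.42,"ty": 0.9,"wz": 0.05},
    {"tx": 0.42,"ty": 0.9,"wz": 0.05},
    {"tx": 0.42,"ty": 0.9,"wz": 0.05},
    {"tx": 0.42,"ty": 0.9,"wz": 0.05},
    {"tx": 0.42,"ty": 0.9,"wz": 0.05},
    {"tx": 0.42,"ty": 0.9,"wz": 0.05},
    {"tx": 0.42,"ty": 0.9,"wz": 0.05},
  ],
)

```text
validation failed for argument at $.ta...
```

>>> drive_tool(
  targets=[
    {"tx": 0.3,"ty": 0.9,"wz": 0.05},
    {"tx": 0.3,"ty": 0.9,"wz": 0.05},
    {"tx": 0.3,"ty": 0.9,"wz": 0.05},
    {"tx": 0.3,"ty": 0.9,"wz": 0.05},
    {"tx": 0.3,"ty": 0.9,"wz": 0.05},
    {"tx": 0.3,"ty": 0.9,"wz": 0.05},
    {"tx": 0.3,"ty": 0.9,"wz": 0.05},
    {"tx": 0.3,"ty": 0.9,"wz": 0.05},
  ],
)

```text
validation failed for argument at $.ta...
```

Run:
```python
from plant import r,vision
import cv2,numpy as np
s=r.get_state();print(s['clock'],s['tool_pos'],s['eef_rot'],s['q'])
d=vision.snapshot('wrist');cv2.imwrite('pics/w1.png',d['image']);np.savez('w1.npz',**d);print(d['cam_to_world'].round(3).tolist())
```

```text
0.1 [ 0.28098191 -0.55765808  0.24601754] [ 9.72871450e-01  2.31344943e-01 -2.54279467e-04 -7.70768391e-04] [ 1.137795    0.68985918 -0.19453285  1.56623466  0.15732731  0.90251656
 -0.21508381]
[[0.451, 0.849, 0.277, 0.354], [-0.893, 0.429, 0.139, -0.521], [-0.001, -0.31, 0.951, 0.384], [0.0, 0.0, 0.0, 1.0]]
```

View pics/w1.png

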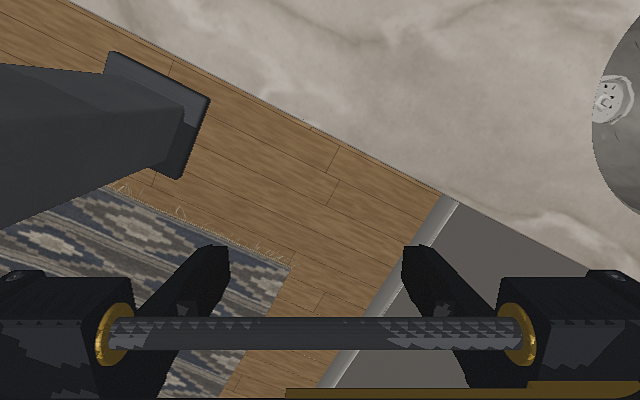

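The moves were refused, so the arm is still at the start. This wrist view shows only the fingers, floor and worktop edge, with the sink at (610,100). I'll write the rows with all keys.

>>> drive_tool(
  targets=[
    {"tx": 0.42,"ty": 0.9,"tz": 0,"wx": 0,"wy": 0,"wz": 0.05,"claw": 1},
    {"tx": 0.42,"ty": 0.9,"tz": 0,"wx": 0,"wy": 0,"wz": 0.05,"claw": 1},
    {"tx": 0.42,"ty": 0.9,"tz": 0,"wx": 0,"wy": 0,"wz": 0.05,"claw": 1},
    {"tx": 0.42,"ty": 0.9,"tz": 0,"wx": 0,"wy": 0,"wz": 0.05,"claw": 1},
    {"tx": 0.42,"ty": 0.9,"tz": 0,"wx": 0,"wy": 0,"wz": 0.05,"claw": 1},
    {"tx": 0.42,"ty": 0.9,"tz": 0,"wx": 0,"wy": 0,"wz": 0.05,"claw": 1},
    {"tx": 0.42,"ty": 0.9,"tz": 0,"wx": 0,"wy": 0,"wz": 0.05,"claw": 1},
    {"tx": 0.42,"ty": 0.9,"tz": 0,"wx": 0,"wy": 0,"wz": 0.05,"claw": 1},
  ],
)

```text
clock: 0.95
tool_pos: [0.3824, -0.341, 0.2466]
eef_rot: [0.903, 0.429, -0.0, -0.0]
contact_force: [1.0, -0.2, 0.2]
opening: 0.997
finger_force: 0.0
```

>>> drive_tool(
  targets=[
    {"tx": 0.3,"ty": 0.9,"tz": 0,"wx": 0,"wy": 0,"wz": 0.05,"claw": 1},
    {"tx": 0.3,"ty": 0.9,"tz": 0,"wx": 0,"wy": 0,"wz": 0.05,"claw": 1},
    {"tx": 0.3,"ty": 0.9,"tz": 0,"wx": 0,"wy": 0,"wz": 0.05,"claw": 1},
    {"tx": 0.3,"ty": 0.9,"tz": 0,"wx": 0,"wy": 0,"wz": 0.05,"claw": 1},
    {"tx": 0.3,"ty": 0.9,"tz": 0,"wx": 0,"wy": 0,"wz": 0.05,"claw": 1},
    {"tx": 0.3,"ty": 0.9,"tz": 0,"wx": 0,"wy": 0,"wz": 0.05,"claw": 1},
    {"tx": 0.3,"ty": 0.5,"tz": 0,"wx": 0,"wy": 0,"wz": 0.05,"claw": 1},
    {"tx": 0,"ty": 0,"tz": 0,"wx": 0,"wy": 0,"wz": 0.05,"claw": 1},
  ],
)

```text
clock: 1.75
tool_pos: [0.4468, -0.1626, 0.2469]
eef_rot: [0.792, 0.61, 0.001, 0.0]
contact_force: [0.4, 0.3, 0.8]
opening: 1.0
finger_force: 0.0
```

Run:
```python
from plant import r,vision
import cv2,numpy as np
s=r.get_state();print(s['clock'],s['tool_pos'],s['eef_rot'],s['q'])
d=vision.snapshot('wrist');cv2.imwrite('pics/w2.png',d['image']);np.savez('w2.npz',**d);print(d['cam_to_world'].round(3).tolist(),d['K'].tolist())
```

```text
1.75 [ 0.44681554 -0.16262707  0.24692885] [7.92416652e-01 6.09979405e-01 9.84601641e-04 7.80826467e-05] [ 0.52362013  0.51776642 -0.4120112   1.99646437  0.31555519  0.6872968
 -0.3449176 ]
[[0.967, 0.243, 0.077, 0.468], [-0.255, 0.919, 0.299, -0.084], [0.002, -0.309, 0.951, 0.385], [0.0, 0.0, 0.0, 1.0]] [[321.1855705232021, 0.0, 315.2775060575015], [0.0, 321.1855705232021, 200.45099305793062], [0.0, 0.0, 1.0]]
```

View pics/w2.png

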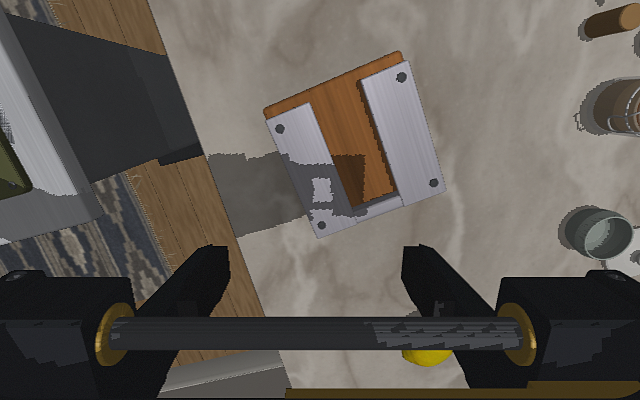

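The wrist view shows the whole stand. Its mouth is towards the top-left, the lip screws are at (279,129), (401,77), (433,183) and (321,226), and the back stop is near (372,205).

Run:
```python
from h import *
W=load('w2');g=cv2.cvtColor(W['image'],cv2.COLOR_BGR2GRAY)
P=[]
for u,v in [(279,129),(401,77),(433,183),(321,226)]:
    w=g[v-8:v+9,u-8:u+9].astype(float);m=np.clip(np.median(w)-25-w,0,None)
    m[np.hypot(*np.mgrid[-8:9,-8:9])>7]=0
    y,x=np.mgrid[-8:9,-8:9];c=(u+(m*x).sum()/m.sum(),v+(m*y).sum()/m.sum())
    p=onz(W,*c,.034);P.append(p[:2]);print(np.round(c,1),p.round(4),dep(W,u+9,v).round(4))
P=np.array(P);print('centre',P.mean(0))
for a,b in((0,3),(1,2)):
    e=P[b]-P[a];print(np.linalg.norm(e),np.degrees(np.arctan2(e[1],e[0])))
for a,b in((0,1),(3,2)):
    e=P[b]-P[a];print(np.linalg.norm(e),np.degrees(np.arctan2(e[1],e[0])))
for n,p,z in [('base mouth',(265,115),.012),('base mouth',(400,51),.012),('lip mouth',(266,120),.034),('lip mouth',(307,103),.034),('lipmouth2',(358,82),.034),('lip mouth2',(411,60),.034),('stop',(350,208),.012),('stop',(396,193),.012)]: print(n,onz(W,*p,z).round(4))
```

```text
[279.4 128.4] [ 0.4229 -0.1062  0.034 ] [ 0.4317 -0.109   0.035 ]
[401.   76.9] [ 0.558  -0.0884  0.034 ] [ 0.567  -0.0909  0.0338]
[433.3 182.4] [ 0.5738 -0.2078  0.034 ] [ 0.5826 -0.2104  0.0359]
[321.2 224.7] [ 0.4384 -0.2253  0.034 ] [ 0.4481 -0.2293  0.0347]
centre [ 0.4982529  -0.15692767]
0.12016041591421034 -82.55473544069984
0.12039226401652695 -82.46986785291458
0.13627870120249602 7.46642514361337
0.13645713968529272 7.369104258330204
base mouth [ 0.4087 -0.0892  0.012 ]
base mouth [ 0.5672 -0.063   0.012 ]
lip mouth [ 0.4116 -0.0941  0.034 ]
lip mouth [ 0.4583 -0.0885  0.034 ]
lipmouth2 [ 0.5144 -0.082   0.034 ]
lip mouth2 [ 0.5706 -0.0753  0.034 ]
stop [ 0.4764 -0.2218  0.012 ]
stop [ 0.5347 -0.2173  0.012 ]
```

>>> drive_tool(
  targets=[
    {"tx": 0.05,"ty": 0.5,"tz": 0,"wx": 0,"wy": 0,"wz": 0.03,"claw": 1},
    {"tx": 0.05,"ty": 0.9,"tz": 0,"wx": 0,"wy": 0,"wz": 0.03,"claw": 1},
    {"tx": 0.05,"ty": 0.9,"tz": 0,"wx": 0,"wy": 0,"wz": 0.03,"claw": 1},
    {"tx": 0.05,"ty": 0.9,"tz": 0,"wx": 0,"wy": 0,"wz": 0.03,"claw": 1},
    {"tx": 0.05,"ty": 0.9,"tz": 0,"wx": 0,"wy": 0,"wz": 0.03,"claw": 1},
    {"tx": 0.05,"ty": 0.9,"tz": 0,"wx": 0,"wy": 0,"wz": 0.03,"claw": 1},
    {"tx": 0.05,"ty": 0.9,"tz": 0,"wx": 0,"wy": 0,"wz": 0.03,"claw": 1},
    {"tx": 0.05,"ty": 0.9,"tz": 0,"wx": 0,"wy": 0,"wz": 0.03,"claw": 1},
  ],
)

```text
clock: 2.6
tool_pos: [0.4569, 0.0401, 0.2467]
eef_rot: [0.712, 0.702, -0.0, -0.0]
contact_force: [-0.3, 0.4, 0.9]
opening: 0.997
finger_force: 0.0
```

>>> drive_tool(
  targets=[
    {"tx": 0.05,"ty": 0.9,"tz": 0,"wx": 0,"wy": 0,"wz": 0.03,"claw": 1},
    {"tx": 0.05,"ty": 0.9,"tz": 0,"wx": 0,"wy": 0,"wz": 0.03,"claw": 1},
    {"tx": 0.05,"ty": 0.9,"tz": 0,"wx": 0,"wy": 0,"wz": 0.03,"claw": 1},
    {"tx": 0.05,"ty": 0.9,"tz": 0,"wx": 0,"wy": 0,"wz": 0.03,"claw": 1},
    {"tx": 0.05,"ty": 0.9,"tz": 0,"wx": 0,"wy": 0,"wz": 0.03,"claw": 1},
    {"tx": 0,"ty": 0.5,"tz": 0,"wx": 0,"wy": 0,"wz": 0.03,"claw": 1},
    {"tx": 0,"ty": 0,"tz": 0,"wx": 0,"wy": 0,"wz": 0.03,"claw": 1},
    {"tx": 0,"ty": 0,"tz": 0,"wx": 0,"wy": 0,"wz": 0.03,"claw": 1},
  ],
)

```text
clock: 3.4
tool_pos: [0.4644, 0.1876, 0.2465]
eef_rot: [0.618, 0.786, -0.001, 0.0]
contact_force: [-0.3, -0.3, -0.1]
opening: 1.003
finger_force: 0.0
```

Run:
```python
from plant import r,vision
import cv2,numpy as np
s=r.get_state();print(s['clock'],s['tool_pos'],s['eef_rot'],s['q'])
d=vision.snapshot('wrist');cv2.imwrite('pics/w3.png',d['image']);np.savez('w3.npz',**d);print(d['cam_to_world'].round(3).tolist())
```

```text
3.4 [0.46437082 0.18764156 0.24650213] [ 6.18126270e-01  7.86078339e-01 -8.25980857e-04  2.77543952e-04] [-0.14938469  0.56484353 -0.51489211  1.92251576  0.39572927  0.75651248
 -0.6524646 ]
[[0.972, -0.225, -0.074, 0.446], [0.236, 0.923, 0.303, 0.267], [0.0, -0.312, 0.95, 0.385], [0.0, 0.0, 0.0, 1.0]]
```

View pics/w3.png

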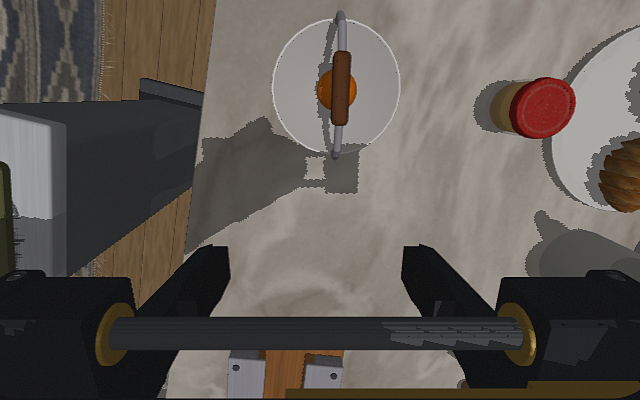

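The wrist view shows the grip at about (341,88), running almost vertically in the image, with the clementine just behind it at (336,90). Now I'll measure the grip and bowl.

Run:
```python
from h import *
W=load('w3');i=W['image'].astype(int);b,g,rr=i[...,0],i[...,1],i[...,2]
m=np.zeros((400,640),np.uint8);m[40:135,320:365]=((rr-b>30)&(rr<150))[40:135,320:365]
nn,l,st,c=cv2.connectedComponentsWithStats(m);k=1+st[1:,4].argmax();print(st[k],c[k])
P=cloud(W)[l==k];h=np.nanpercentile(P[:,2],[5,25,50,75,95]);print(h.round(4))
(cx,cy),(w,hh),a=R=cv2.minAreaRect(np.argwhere(l==k)[:,::-1].astype(np.float32));print(R)
bp=cv2.boxPoints(R);bp=bp[bp[:,1].argsort()];A=bp[:2].mean(0);B=bp[2:].mean(0)
for z in(.112,.121):
    p,q=onz(W,*A,z),onz(W,*B,z);e=q-p;print(z,p.round(4),q.round(4),((p+q)/2).round(4),np.linalg.norm(e),np.degrees(np.arctan2(e[1],e[0])))
v,u=np.where(l==k);vx,vy,x0,y0=cv2.fitLine(np.stack([u,v],1).astype(np.float32),cv2.DIST_L2,0,.01,.01).ravel()
p,q=[onz(W,x0+s*vx*30,y0+s*vy*30,.116) for s in(-1,1)];print('fit',np.degrees(np.arctan2(*(q-p)[1::-1])),((p+q)/2).round(4))
# rim fit: white mask
hs=((i.min(-1)>175)).astype(np.uint8);hs[:, :265]=0;hs[:,405:]=0;hs[165:]=0
cs,_=cv2.findContours(hs,cv2.RETR_EXTERNAL,cv2.CHAIN_APPROX_NONE);C=cv2.convexHull(np.vstack(cs));(ex,ey),ax,_=cv2.fitEllipse(C);print('rim',ex,ey,ax,onz(W,ex,ey,.052).round(4))
mo=((rr-b>110)&(rr>170)&(g<170)).astype(np.uint8);mo[:, :300]=0;mo[:,375:]=0;mo[130:]=0
v,u=np.where(mo);(ou,ov),rad=cv2.minEnclosingCircle(np.stack([u,v],1).astype(np.float32));print('clem',ou,ov,rad,onz(W,ou,ov,.05).round(4))
```

```text
[ 332   51   25   74 1269] [341.79511426  87.55634358]
[0.056  0.1201 0.1209 0.1215 0.1223]
((344.3189697265625, 87.60283660888672), (23.65995979309082, 73.21734619140625), 1.3639274835586548)
0.112 [0.4607 0.304  0.112 ] [0.4739 0.2502 0.112 ] [0.4673 0.2771 0.112 ] 0.05539482201731361 -76.15297559054366
0.121 [0.4602 0.3028 0.121 ] [0.473  0.2508 0.121 ] [0.4666 0.2768 0.121 ] 0.05356629112380374 -76.15297559054363
fit 103.15140163327453 [0.4649 0.2768 0.116 ]
rim 335.73486328125 85.99876403808594 (128.00999450683594, 135.7871856689453) [0.4632 0.2799 0.052 ]
clem 350.0 91.0 3.0000998973846436 [0.4782 0.2788 0.05  ]
```

>>> drive_tool(
  targets=[
    {"tx": 0,"ty": 0.7,"tz": 0,"wx": 0,"wy": 0,"wz": 0,"claw": 1},
    {"tx": 0,"ty": 1,"tz": -0.3,"wx": 0,"wy": 0,"wz": 0,"claw": 1},
    {"tx": 0,"ty": 0.9,"tz": -0.6,"wx": 0,"wy": 0,"wz": 0,"claw": 1},
    {"tx": 0,"ty": 0.4,"tz": -0.8,"wx": 0,"wy": 0,"wz": 0,"claw": 1},
    {"tx": 0,"ty": 0,"tz": -0.8,"wx": 0,"wy": 0,"wz": 0,"claw": 0.3},
    {"tx": 0,"ty": 0,"tz": -0.8,"wx": 0,"wy": 0,"wz": 0,"claw": 0},
    {"tx": 0,"ty": 0,"tz": -0.8,"wx": 0,"wy": 0,"wz": 0,"claw": -0.2},
    {"tx": 0,"ty": 0,"tz": -0.4,"wx": 0,"wy": 0,"wz": 0,"claw": -0.4},
  ],
)

```text
clock: 4.25
tool_pos: [0.4644, 0.2763, 0.11]
eef_rot: [0.62, 0.785, -0.002, 0.0]
contact_force: [-0.2, 0.5, 0.2]
opening: 0.659
finger_force: 0.0
```

>>> drive_tool(
  targets=[
    {"tx": 0,"ty": 0,"tz": -0.2,"wx": 0,"wy": 0,"wz": 0,"claw": -0.5},
    {"tx": 0,"ty": 0,"tz": -0.15,"wx": 0,"wy": 0,"wz": 0,"claw": -0.5},
    {"tx": 0,"ty": 0,"tz": 0,"wx": 0,"wy": 0,"wz": 0,"claw": -0.5},
    {"tx": 0,"ty": 0,"tz": 0,"wx": 0,"wy": 0,"wz": 0,"claw": -0.5},
    {"tx": 0,"ty": 0,"tz": 0,"wx": 0,"wy": 0,"wz": 0,"claw": -0.5},
    {"tx": 0,"ty": 0,"tz": 0,"wx": 0,"wy": 0,"wz": 0,"claw": -0.5},
    {"tx": 0,"ty": 0,"tz": 0,"wx": 0,"wy": 0,"wz": 0,"claw": -0.5},
    {"tx": 0,"ty": 0,"tz": 0,"wx": 0,"wy": 0,"wz": 0,"claw": -0.5},
  ],
)

```text
clock: 5.05
tool_pos: [0.4647, 0.2789, 0.1014]
eef_rot: [0.619, 0.786, 0.0, 0.0]
contact_force: [-0.2, 0.5, -0.4]
opening: 0.252
finger_force: 0.0
```

Run:
```python
from plant import r,vision
import cv2,numpy as np
s=r.get_state();print(s['clock'],s['tool_pos'],s['eef_rot'],s['contact_force'],s['opening'])
d=vision.snapshot('wrist');cv2.imwrite('pics/w4.png',d['image']);np.savez('w4.npz',**d)
```

```text
5.05 [0.46465553 0.27892659 0.1014038 ] [6.18744985e-01 7.85591886e-01 1.67847096e-04 5.75964381e-05] [-0.24785798  0.52700201 -0.42115134] 0.2524775580973004
```

View pics/w4.png

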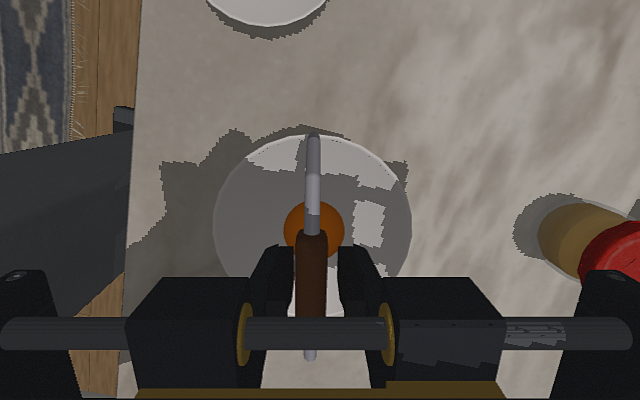

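The grip at x≈313 sits between the fingers at 293 and 338, well centred and aligned, with the clementine in the middle below. Next I'll close the gripper.

>>> drive_tool(
  targets=[
    {"tx": 0,"ty": 0,"tz": 0,"wx": 0,"wy": 0,"wz": 0,"claw": -0.6},
    {"tx": 0,"ty": 0,"tz": 0,"wx": 0,"wy": 0,"wz": 0,"claw": -0.65},
    {"tx": 0,"ty": 0,"tz": 0,"wx": 0,"wy": 0,"wz": 0,"claw": -0.7},
    {"tx": 0,"ty": 0,"tz": 0,"wx": 0,"wy": 0,"wz": 0,"claw": -0.8},
    {"tx": 0,"ty": 0,"tz": 0,"wx": 0,"wy": 0,"wz": 0,"claw": -1},
    {"tx": 0,"ty": 0,"tz": 0,"wx": 0,"wy": 0,"wz": 0,"claw": -1},
    {"tx": 0,"ty": 0,"tz": 0,"wx": 0,"wy": 0,"wz": 0,"claw": -1},
    {"tx": 0,"ty": 0,"tz": 0,"wx": 0,"wy": 0,"wz": 0,"claw": -1},
  ],
  force=40,
)

```text
clock: 5.9
tool_pos: [0.4645, 0.2788, 0.1011]
eef_rot: [0.619, 0.786, -0.0, -0.0]
contact_force: [-1.7, -0.6, -1.7]
opening: 0.152
finger_force: 40.0
```

>>> drive_tool(
  targets=[
    {"tx": 0,"ty": 0,"tz": 0.03,"wx": 0,"wy": 0,"wz": 0,"claw": -1},
    {"tx": 0,"ty": 0,"tz": 0.06,"wx": 0,"wy": 0,"wz": 0,"claw": -1},
    {"tx": 0,"ty": 0,"tz": 0.09,"wx": 0,"wy": 0,"wz": 0,"claw": -1},
    {"tx": 0,"ty": 0,"tz": 0.1,"wx": 0,"wy": 0,"wz": 0,"claw": -1},
    {"tx": 0,"ty": 0,"tz": 0.1,"wx": 0,"wy": 0,"wz": 0,"claw": -1},
    {"tx": 0,"ty": 0,"tz": 0.09,"wx": 0,"wy": 0,"wz": 0,"claw": -1},
    {"tx": 0,"ty": 0,"tz": 0.06,"wx": 0,"wy": 0,"wz": 0,"claw": -1},
    {"tx": 0,"ty": 0,"tz": 0.03,"wx": 0,"wy": 0,"wz": 0,"claw": -1},
  ],
)

```text
clock: 6.7
tool_pos: [0.4647, 0.2789, 0.1183]
eef_rot: [0.619, 0.786, 0.0, 0.0]
contact_force: [0.8, 0.8, -3.8]
opening: 0.154
finger_force: 39.9
```

Run:
```python
from plant import r,vision
from h import *
s=r.get_state();print(s['clock'],s['tool_pos'],s['eef_rot'],s['contact_force'],s['moment'],s['opening'],s['finger_force'])
f=lambda d,x,y,w,h:cv2.resize(d['image'][y:y+h,x:x+w],(400,300),interpolation=cv2.INTER_CUBIC)
S=vision.snapshot('side');T=vision.snapshot('top');W=vision.snapshot('wrist');np.savez('w5.npz',**W)
cv2.imwrite('pics/c5.png',np.hstack([f(S,240,190,140,105),f(W,160,80,320,240)]))
```

```text
6.7 [0.46470479 0.27889677 0.11831948] [6.18809899e-01 7.85540744e-01 2.06331222e-04 7.50578596e-05] [ 0.84185227  0.82873361 -3.84200203] [-0.01159064 -0.07452149  0.01721525] 0.15355259306697364 39.94490034878254
```

View pics/c5.png

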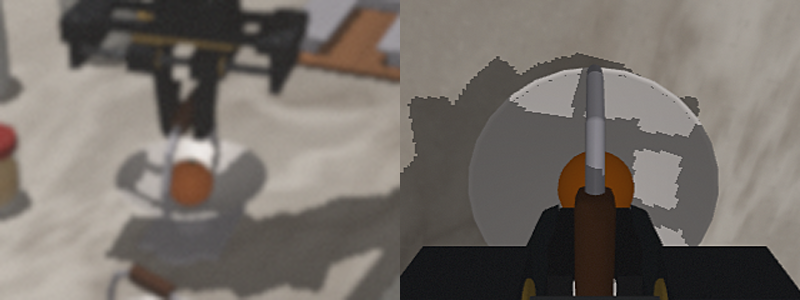

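>>> drive_tool(
  targets=[
    {"tx": 0,"ty": -0.04,"tz": 0,"wx": 0,"wy": 0,"wz": 0,"claw": -1},
    {"tx": 0,"ty": -0.09,"tz": 0,"wx": 0,"wy": 0,"wz": 0,"claw": -1},
    {"tx": 0,"ty": -0.13,"tz": 0,"wx": 0,"wy": 0,"wz": 0,"claw": -1},
    {"tx": 0,"ty": -0.18,"tz": 0,"wx": 0,"wy": 0,"wz": 0,"claw": -1},
    {"tx": 0,"ty": -0.22,"tz": 0,"wx": 0,"wy": 0,"wz": 0,"claw": -1},
    {"tx": 0,"ty": -0.27,"tz": 0,"wx": 0,"wy": 0,"wz": 0,"claw": -1},
    {"tx": 0.01,"ty": -0.31,"tz": 0,"wx": 0,"wy": 0,"wz": -0.002,"claw": -1},
    {"tx": 0.01,"ty": -0.34,"tz": 0,"wx": 0,"wy": 0,"wz": -0.004,"claw": -1},
  ],
)

```text
clock: 7.65
tool_pos: [0.4652, 0.2304, 0.1181]
eef_rot: [0.621, 0.783, -0.0, 0.0]
contact_force: [0.4, -0.5, -5.3]
opening: 0.15
finger_force: 39.9
```

>>> drive_tool(
  targets=[
    {"tx": 0.02,"ty": -0.34,"tz": 0,"wx": 0,"wy": 0,"wz": -0.006,"claw": -1},
    {"tx": 0.02,"ty": -0.34,"tz": 0,"wx": 0,"wy": 0,"wz": -0.006,"claw": -1},
    {"tx": 0.02,"ty": -0.34,"tz": 0,"wx": 0,"wy": 0,"wz": -0.006,"claw": -1},
    {"tx": 0.02,"ty": -0.34,"tz": 0,"wx": 0,"wy": 0,"wz": -0.006,"claw": -1},
    {"tx": 0.02,"ty": -0.34,"tz": 0,"wx": 0,"wy": 0,"wz": -0.006,"claw": -1},
    {"tx": 0.02,"ty": -0.34,"tz": 0,"wx": 0,"wy": 0,"wz": -0.006,"claw": -1},
    {"tx": 0.02,"ty": -0.34,"tz": 0,"wx": 0,"wy": 0,"wz": -0.006,"claw": -1},
    {"tx": 0.02,"ty": -0.34,"tz": 0,"wx": 0,"wy": 0,"wz": -0.006,"claw": -1},
  ],
)

```text
clock: 8.45
tool_pos: [0.4701, 0.149, 0.1181]
eef_rot: [0.641, 0.768, 0.0, 0.0]
contact_force: [-0.0, 0.5, -3.5]
opening: 0.154
finger_force: 39.9
```

>>> drive_tool(
  targets=[
    {"tx": 0.02,"ty": -0.34,"tz": 0,"wx": 0,"wy": 0,"wz": -0.006,"claw": -1},
    {"tx": 0.02,"ty": -0.34,"tz": 0,"wx": 0,"wy": 0,"wz": -0.006,"claw": -1},
    {"tx": 0.02,"ty": -0.34,"tz": 0,"wx": 0,"wy": 0,"wz": -0.006,"claw": -1},
    {"tx": 0.02,"ty": -0.34,"tz": 0,"wx": 0,"wy": 0,"wz": -0.006,"claw": -1},
    {"tx": 0.02,"ty": -0.34,"tz": 0,"wx": 0,"wy": 0,"wz": -0.006,"claw": -1},
    {"tx": 0.02,"ty": -0.34,"tz": 0,"wx": 0,"wy": 0,"wz": -0.006,"claw": -1},
    {"tx": 0.02,"ty": -0.34,"tz": 0,"wx": 0,"wy": 0,"wz": -0.006,"claw": -1},
    {"tx": 0.02,"ty": -0.34,"tz": 0,"wx": 0,"wy": 0,"wz": -0.005,"claw": -1},
  ],
)

```text
clock: 9.25
tool_pos: [0.4749, 0.0674, 0.1181]
eef_rot: [0.66, 0.752, 0.0, 0.0]
contact_force: [-0.4, -0.2, -4.6]
opening: 0.154
finger_force: 39.9
```

>>> drive_tool(
  targets=[
    {"tx": 0.01,"ty": -0.31,"tz": 0,"wx": 0,"wy": 0,"wz": 0,"claw": -1},
    {"tx": 0,"ty": -0.27,"tz": 0,"wx": 0,"wy": 0,"wz": 0,"claw": -1},
    {"tx": 0,"ty": -0.22,"tz": 0,"wx": 0,"wy": 0,"wz": 0,"claw": -1},
    {"tx": 0,"ty": -0.18,"tz": 0,"wx": 0,"wy": 0,"wz": 0,"claw": -1},
    {"tx": 0,"ty": -0.14,"tz": 0,"wx": 0,"wy": 0,"wz": 0,"claw": -1},
    {"tx": 0,"ty": -0.1,"tz": 0,"wx": 0,"wy": 0,"wz": 0,"claw": -1},
    {"tx": 0,"ty": -0.06,"tz": 0,"wx": 0,"wy": 0,"wz": 0,"claw": -1},
    {"tx": 0,"ty": -0.03,"tz": 0,"wx": 0,"wy": 0,"wz": 0,"claw": -1},
  ],
)

```text
clock: 10.05
tool_pos: [0.4751, 0.029, 0.118]
eef_rot: [0.659, 0.752, 0.0, -0.0]
contact_force: [-0.6, 0.4, -4.6]
opening: 0.152
finger_force: 39.9
```

Run:
```python
from plant import r,vision
from h import *
s=r.get_state();print(s['clock'],s['tool_pos'],s['eef_rot'],s['contact_force'],s['q'])
q=s['eef_rot'];a=2*np.arctan2(q[1],q[0]);p=s['tool_pos'][:2];print('dish heading',np.degrees(a)-180)
d=np.array([.1305,-.9914]);seat=np.array([.4983,-.157]);e=seat-p;print('along',e@d,'left',d[0]*e[1]-d[1]*e[0])
f=lambda d,x,y,w,h:cv2.resize(d['image'][y:y+h,x:x+w],(400,300),interpolation=cv2.INTER_CUBIC)
S=vision.snapshot('side');T=vision.snapshot('top');W=vision.snapshot('wrist');np.savez('s6.npz',**S);np.savez('w6.npz',**W)
cv2.imwrite('pics/c6.png',np.hstack([f(S,270,140,160,120),f(W,160,80,320,240)]))
```

```text
10.05 [0.47512023 0.02900902 0.11804175] [ 6.59340499e-01  7.51844463e-01  9.41625016e-05 -5.60427793e-06] [-0.56063084  0.42127903 -4.63041026] [ 0.05270367  0.74353461 -0.33938232  2.11265392  0.64185138  0.38568857
 -0.67628096]
dish heading -82.49919027195727
along 0.18743429833969869 left -0.0012937482715905876
```

View pics/c6.png

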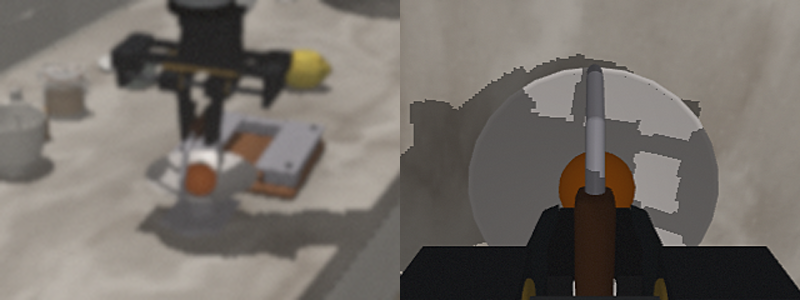

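Run:
```python
from h import *
W=load('w6');g=cv2.cvtColor(W['image'],cv2.COLOR_BGR2GRAY)
h=np.array([.1305,-.9914])
# far rim point near arch, and rim left/right extremes, from depth-height edge
P=cloud(W);m=(P[...,2]>.06)&(P[...,2]<.08)
Q=P[m][:,:2];t=np.array([.47512,.02901]);rel=Q-t
al=-(rel@h);la=rel@np.array([.9914,.1305])
ok=(np.hypot(al,la)<.075);al,la=al[ok],la[ok]
print('far rim',np.percentile(al,99.5),al.max(),'lat',la.min(),la.max())
for u,v in [(316,133.6),(215.2,220),(414.4,220)]:
    p=onz(W,u,v,.069)[:2]-t;print(-(p@h),p@np.array([.9914,.1305]))
```

```text
far rim 0.05982434726446598 0.06221190758569069 lat -0.06312596870349022 0.06388470833442399
0.06070341480900939 0.001102637245650468
0.0074155828717483415 -0.06190951256888776
0.007428743380853504 0.06280030862851332
```

>>> drive_tool(
  targets=[
    {"tx": -0.01,"ty": -0.03,"tz": 0,"wx": 0,"wy": 0,"wz": 0,"claw": -1},
    {"tx": -0.01,"ty": -0.06,"tz": 0,"wx": 0,"wy": 0,"wz": 0,"claw": -1},
    {"tx": 0,"ty": -0.1,"tz": 0,"wx": 0,"wy": 0,"wz": 0,"claw": -1},
    {"tx": 0.01,"ty": -0.14,"tz": 0,"wx": 0,"wy": 0,"wz": 0,"claw": -1},
    {"tx": 0.02,"ty": -0.18,"tz": 0,"wx": 0,"wy": 0,"wz": 0,"claw": -1},
    {"tx": 0.03,"ty": -0.2,"tz": 0,"wx": 0,"wy": 0,"wz": 0,"claw": -1},
    {"tx": 0.035,"ty": -0.22,"tz": 0,"wx": 0,"wy": 0,"wz": 0,"claw": -1},
    {"tx": 0.035,"ty": -0.24,"tz": 0,"wx": 0,"wy": 0,"wz": 0,"claw": -1},
  ],
)

```text
clock: 11.0
tool_pos: [0.4785, -0.0069, 0.118]
eef_rot: [0.66, 0.752, 0.0, 0.0]
contact_force: [0.3, 0.2, -3.5]
opening: 0.152
finger_force: 39.9
```

>>> drive_tool(
  targets=[
    {"tx": 0.032,"ty": -0.24,"tz": 0,"wx": 0,"wy": 0,"wz": 0,"claw": -1},
    {"tx": 0.032,"ty": -0.24,"tz": 0,"wx": 0,"wy": 0,"wz": 0,"claw": -1},
    {"tx": 0.032,"ty": -0.24,"tz": 0,"wx": 0,"wy": 0,"wz": 0,"claw": -1},
    {"tx": 0.032,"ty": -0.24,"tz": 0,"wx": 0,"wy": 0,"wz": 0,"claw": -1},
    {"tx": 0.032,"ty": -0.24,"tz": 0,"wx": 0,"wy": 0,"wz": 0,"claw": -1},
    {"tx": 0.032,"ty": -0.24,"tz": 0,"wx": 0,"wy": 0,"wz": 0,"claw": -1},
    {"tx": 0.032,"ty": -0.24,"tz": 0,"wx": 0,"wy": 0,"wz": 0,"claw": -1},
    {"tx": 0.032,"ty": -0.24,"tz": 0,"wx": 0,"wy": 0,"wz": 0,"claw": -1},
  ],
)

```text
clock: 11.8
tool_pos: [0.4861, -0.0644, 0.118]
eef_rot: [0.659, 0.752, 0.0, 0.0]
contact_force: [-0.1, 0.1, -3.6]
opening: 0.147
finger_force: 39.9
```

>>> drive_tool(
  targets=[
    {"tx": 0.032,"ty": -0.24,"tz": 0,"wx": 0,"wy": 0,"wz": 0,"claw": -1},
    {"tx": 0.032,"ty": -0.24,"tz": 0,"wx": 0,"wy": 0,"wz": 0,"claw": -1},
    {"tx": 0.032,"ty": -0.24,"tz": 0,"wx": 0,"wy": 0,"wz": 0,"claw": -1},
    {"tx": 0.032,"ty": -0.24,"tz": 0,"wx": 0,"wy": 0,"wz": 0,"claw": -1},
    {"tx": 0.032,"ty": -0.24,"tz": 0,"wx": 0,"wy": 0,"wz": 0,"claw": -1},
    {"tx": 0.032,"ty": -0.24,"tz": 0,"wx": 0,"wy": 0,"wz": 0,"claw": -1},
    {"tx": 0.032,"ty": -0.24,"tz": 0,"wx": 0,"wy": 0,"wz": 0,"claw": -1},
    {"tx": 0.032,"ty": -0.24,"tz": 0,"wx": 0,"wy": 0,"wz": 0,"claw": -1},
  ],
)

```text
clock: 12.6
tool_pos: [0.4938, -0.122, 0.118]
eef_rot: [0.659, 0.752, 0.0, -0.0]
contact_force: [0.0, -0.1, -5.1]
opening: 0.153
finger_force: 39.9
```

>>> drive_tool(
  targets=[
    {"tx": 0.03,"ty": -0.22,"tz": 0,"wx": 0,"wy": 0,"wz": 0,"claw": -1},
    {"tx": 0.03,"ty": -0.2,"tz": 0,"wx": 0,"wy": 0,"wz": 0,"claw": -1},
    {"tx": 0.02,"ty": -0.18,"tz": 0,"wx": 0,"wy": 0,"wz": 0,"claw": -1},
    {"tx": 0.02,"ty": -0.16,"tz": 0,"wx": 0,"wy": 0,"wz": 0,"claw": -1},
    {"tx": 0.02,"ty": -0.14,"tz": 0,"wx": 0,"wy": 0,"wz": 0,"claw": -1},
    {"tx": 0.01,"ty": -0.1,"tz": 0,"wx": 0,"wy": 0,"wz": 0,"claw": -1},
    {"tx": 0.01,"ty": -0.07,"tz": 0,"wx": 0,"wy": 0,"wz": 0,"claw": -1},
    {"tx": 0.005,"ty": -0.04,"tz": 0,"wx": 0,"wy": 0,"wz": 0,"claw": -1},
  ],
)

```text
clock: 13.4
tool_pos: [0.4981, -0.1547, 0.118]
eef_rot: [0.659, 0.752, 0.0, -0.0]
contact_force: [0.3, 0.2, -3.4]
opening: 0.149
finger_force: 39.9
```

Run:
```python
from plant import r,vision
from h import *
s=r.get_state();print(s['clock'],s['tool_pos'],s['contact_force'],s['moment'],s['q'])
q=s['eef_rot'];print('dish heading',np.degrees(2*np.arctan2(q[1],q[0]))-180)
f=lambda d,x,y,w,h:cv2.resize(d['image'][y:y+h,x:x+w],(400,300),interpolation=cv2.INTER_CUBIC)
S=vision.snapshot('side');W=vision.snapshot('wrist');np.savez('w7.npz',**W)
cv2.imwrite('pics/c7.png',np.hstack([f(S,310,130,120,90),f(W,160,80,320,240)]))
P=cloud(W);h=np.array([.1305,-.9914]);m=(P[...,2]>.06)&(P[...,2]<.08);rel=P[m][:,:2]-s['tool_pos'][:2]
al=-(rel@h);la=rel@np.array([.9914,.1305]);ok=np.hypot(al,la)<.075
print(np.percentile(al[ok],99.5),al[ok].max(),la[ok].min(),la[ok].max())
```

```text
13.4 [ 0.49811975 -0.15472693  0.11804106] [ 0.27471574  0.17053515 -3.42739274] [-0.00134885 -0.13146438  0.02707608] [ 0.47883508  0.78986678 -0.44197559  1.97679662  0.657817    0.51991644
 -0.30261139]
dish heading -82.50852238736167
0.05929209755831926 0.061917457566477666 -0.06306439396353261 0.06361118952289564
```

View pics/c7.png

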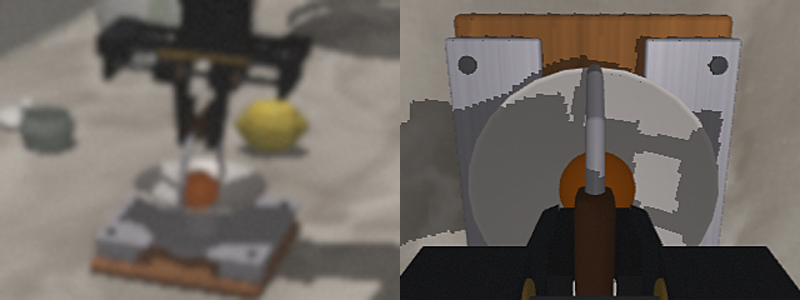

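The dish is home: the lip screws at 467 and 718 are symmetric about the arch at 595, and the clementine is still in the middle. Now the quarter turn, counter-clockwise, easing down 3 mm on the way.

>>> drive_tool(
  targets=[
    {"tx": 0,"ty": 0,"tz": -0.01,"wx": 0,"wy": 0,"wz": 0.01,"claw": -1},
    {"tx": 0,"ty": 0,"tz": -0.015,"wx": 0,"wy": 0,"wz": 0.02,"claw": -1},
    {"tx": 0,"ty": 0,"tz": -0.015,"wx": 0,"wy": 0,"wz": 0.03,"claw": -1},
    {"tx": 0,"ty": 0,"tz": -0.015,"wx": 0,"wy": 0,"wz": 0.04,"claw": -1},
    {"tx": 0,"ty": 0,"tz": -0.015,"wx": 0,"wy": 0,"wz": 0.05,"claw": -1},
    {"tx": 0,"ty": 0,"tz": -0.015,"wx": 0,"wy": 0,"wz": 0.06,"claw": -1},
    {"tx": 0,"ty": 0,"tz": -0.015,"wx": 0,"wy": 0,"wz": 0.06,"claw": -1},
    {"tx": 0,"ty": 0,"tz": 0,"wx": 0,"wy": 0,"wz": 0.06,"claw": -1},
  ],
)

```text
clock: 14.3
tool_pos: [0.4981, -0.1547, 0.115]
eef_rot: [0.518, 0.855, 0.0, -0.0]
contact_force: [-0.1, -0.1, -3.9]
opening: 0.153
finger_force: 39.9
```

Run:
```python
from plant import r
s=r.get_state();print(s['q'],s['contact_force'],s['moment'])
```

```text
[ 0.53009704  0.81178819 -0.53117904  1.97578532  0.76068409  0.56216642
 -0.05143774] [-0.10155068 -0.05166157 -3.94028839] [ 5.58732370e-05 -1.20626045e-01  5.07582596e-03]
```

>>> drive_tool(
  targets=[
    {"tx": -0.005,"ty": -0.005,"tz": 0,"wx": 0,"wy": 0,"wz": 0.06,"claw": -1},
    {"tx": -0.005,"ty": -0.005,"tz": 0,"wx": 0,"wy": 0,"wz": 0.06,"claw": -1},
    {"tx": -0.005,"ty": -0.005,"tz": 0,"wx": 0,"wy": 0,"wz": 0.06,"claw": -1},
    {"tx": -0.005,"ty": -0.005,"tz": 0,"wx": 0,"wy": 0,"wz": 0.06,"claw": -1},
    {"tx": -0.005,"ty": -0.005,"tz": 0,"wx": 0,"wy": 0,"wz": 0.06,"claw": -1},
    {"tx": -0.005,"ty": -0.005,"tz": 0,"wx": 0,"wy": 0,"wz": 0.06,"claw": -1},
    {"tx": -0.005,"ty": -0.005,"tz": 0,"wx": 0,"wy": 0,"wz": 0.06,"claw": -1},
    {"tx": -0.005,"ty": -0.005,"tz": 0,"wx": 0,"wy": 0,"wz": 0.06,"claw": -1},
  ],
)

```text
clock: 15.1
tool_pos: [0.4969, -0.1561, 0.115]
eef_rot: [0.29, 0.957, -0.0, 0.0]
contact_force: [-0.9, -0.3, -4.4]
opening: 0.148
finger_force: 39.9
```

>>> drive_tool(
  targets=[
    {"tx": -0.005,"ty": -0.005,"tz": 0,"wx": 0,"wy": 0,"wz": 0.06,"claw": -1},
    {"tx": -0.005,"ty": -0.005,"tz": 0,"wx": 0,"wy": 0,"wz": 0.06,"claw": -1},
    {"tx": 0,"ty": -0.005,"tz": 0,"wx": 0,"wy": 0,"wz": 0.06,"claw": -1},
    {"tx": 0,"ty": -0.005,"tz": 0,"wx": 0,"wy": 0,"wz": 0.06,"claw": -1},
    {"tx": 0,"ty": -0.005,"tz": 0,"wx": 0,"wy": 0,"wz": 0.06,"claw": -1},
    {"tx": 0,"ty": 0,"tz": 0,"wx": 0,"wy": 0,"wz": 0.06,"claw": -1},
    {"tx": 0,"ty": 0,"tz": 0,"wx": 0,"wy": 0,"wz": 0.06,"claw": -1},
    {"tx": 0,"ty": 0,"tz": 0,"wx": 0,"wy": 0,"wz": 0.06,"claw": -1},
  ],
)

```text
clock: 15.9
tool_pos: [0.4966, -0.157, 0.115]
eef_rot: [0.043, 0.999, -0.0, -0.0]
contact_force: [-0.1, -0.2, -3.3]
opening: 0.152
finger_force: 39.9
```

>>> drive_tool(
  targets=[
    {"tx": 0,"ty": 0,"tz": 0,"wx": 0,"wy": 0,"wz": 0.06,"claw": -1},
    {"tx": 0,"ty": 0,"tz": 0,"wx": 0,"wy": 0,"wz": 0.05,"claw": -1},
    {"tx": 0,"ty": 0,"tz": 0,"wx": 0,"wy": 0,"wz": 0.04,"claw": -1},
    {"tx": 0,"ty": 0,"tz": 0,"wx": 0,"wy": 0,"wz": 0.03,"claw": -1},
    {"tx": 0,"ty": 0,"tz": 0,"wx": 0,"wy": 0,"wz": 0.02,"claw": -1},
    {"tx": 0,"ty": 0,"tz": 0,"wx": 0,"wy": 0,"wz": 0.01,"claw": -1},
    {"tx": 0,"ty": 0,"tz": 0,"wx": 0,"wy": 0,"wz": 0,"claw": -1},
    {"tx": 0,"ty": 0,"tz": 0,"wx": 0,"wy": 0,"wz": 0,"claw": -1},
  ],
)

```text
clock: 16.7
tool_pos: [0.4966, -0.1566, 0.1151]
eef_rot: [-0.065, 0.998, 0.0, 0.0]
contact_force: [0.9, -0.8, -4.2]
opening: 0.152
finger_force: 39.9
```

>>> drive_tool(
  targets=[
    {"tx": 0,"ty": 0,"tz": 0,"wx": 0,"wy": 0,"wz": 0,"claw": -1},
    {"tx": 0,"ty": 0,"tz": 0,"wx": 0,"wy": 0,"wz": 0,"claw": -1},
    {"tx": 0,"ty": 0,"tz": 0,"wx": 0,"wy": 0,"wz": 0,"claw": -1},
    {"tx": 0,"ty": 0,"tz": 0,"wx": 0,"wy": 0,"wz": 0,"claw": -1},
    {"tx": 0,"ty": 0,"tz": 0,"wx": 0,"wy": 0,"wz": 0,"claw": -1},
    {"tx": 0,"ty": 0,"tz": 0,"wx": 0,"wy": 0,"wz": 0,"claw": -1},
    {"tx": 0,"ty": 0,"tz": 0,"wx": 0,"wy": 0,"wz": 0,"claw": -1},
    {"tx": 0,"ty": 0,"tz": 0,"wx": 0,"wy": 0,"wz": 0,"claw": -1},
  ],
)

```text
clock: 17.5
tool_pos: [0.4966, -0.1566, 0.115]
eef_rot: [-0.065, 0.998, 0.0, -0.0]
contact_force: [-0.4, 0.4, -4.3]
opening: 0.156
finger_force: 39.9
```

Run:
```python
from plant import r,vision
from h import *
s=r.get_state();print(s['clock'],s['tool_pos'],s['contact_force'],s['moment'],s['q'],abs(s['qd']).max())
q=s['eef_rot'];print('dish heading',np.degrees(2*np.arctan2(q[1],q[0]))-180)
f=lambda d,x,y,w,h:cv2.resize(d['image'][y:y+h,x:x+w],(400,300),interpolation=cv2.INTER_CUBIC)
S=vision.snapshot('side');W=vision.snapshot('wrist');np.savez('w8.npz',**W)
cv2.imwrite('pics/c8.png',np.hstack([f(S,310,130,120,90),f(W,160,80,320,240)]))
```

```text
17.5 [ 0.49660073 -0.15659847  0.11504041] [-0.40744534  0.37916209 -4.2633124 ] [ 0.05512384 -0.1479529  -0.00357327] [ 0.69627265  0.8955996  -0.83380869  1.96982762  0.99865661  0.75794845
  0.94919372] 0.0016140079760767236
dish heading 7.484272861779374
```

View pics/c8.png

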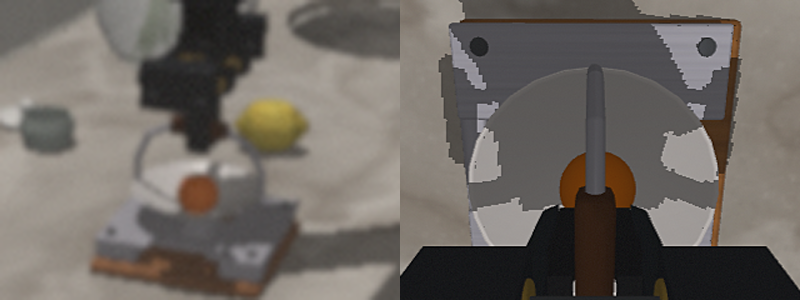

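The arch now lies across the channel at heading 7.48°, exactly 90° from the slide direction. It is centred between the screws at 479 and 706, and the clementine hasn't moved. I'm handing the job in.

```bash
python3 -c "
from plant import workorder
print(workorder.finish_job())"
```

```text
the job is handed in; nothing more can be done
None
```

The dish is fully home in the stand and turned a quarter turn, so its lugs sit under the lips; it is held still about 2 mm above the channel floor with the clementine centred, handed in at about 17.6 s (the hand-in returned no verdict).

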